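# Dispense one tin from the sprung-gate rack and lay it in the tray

## Robot

A 7-joint arm with a two-finger parallel gripper is mounted at the origin on the work surface. World frame = base frame: x ahead of the robot, y to its left, z up, the work surface at z = 0. Lengths are in m, angles in rad, forces in N, time in s.
With the tool pointing down it reaches from about 0.4 to 0.75 m from the base axis. Payload 19.5 kg.
Tool frame: the origin (TCP) lies at the very end of the fingers, on their centre line; the grasp point (between the pads) lies 19 mm behind it; y points along the fingers, z is the direction in which the jaws open and shut, and the axes are right-handed (so a half turn about y gives the same grasp; the last joint's range is limited). The gripper opens to 85 mm and grips with 20 to 120 N. Pads are 22 mm wide; open, the fingers measure 114 mm over their backs; the gripper's body (76 mm by 85 mm) begins 54 mm behind the grasp point. The pads swing forward as they close: fully open they stand 13 mm farther back than shut.
Start: joints at [1.301, 0.707, -0.028, 1.485, 0.022, 0.951, -0.075], TCP at [0.13, -0.56, 0.231] pointing down, gripper open.
Joint ranges: [-2.71, 2.71], [-0.32, 2.16], [-1.57, 1.52], [0, 2.45], [-1.46, 4.6], [0, 2.02], [-2.83, 2.83]. Speed limits (rad/s): [1.89, 1.89, 2.57, 2.57, 3.01, 3.01, 3.01].

## Interface

Orientations are given as a rotation vector (axis times angle).
In Python, from plant import robot, imaging gives the robot as it stands.
- The arm moves only by the tool arm_command, never from a script. Its argument "commands" is text: rows parted by semicolons, each of 7 numbers parted by spaces: the turn, a rotation vector about the tool's x, y, z in rad, then the shift along the tool's x, y, z in cm, then the closure, from 0 (fully open) to 1 (shut). A call has 1 to 12 rows; each row is the pose to reach, as a shift and turn from the pose commanded when the call began, along the tool's axes at that moment; what a row does not reach only later rows make up. A row lasts 1/8 s, in which the tool goes at most 62.5 mm and 10.7 degrees, less where a joint would pass 70% of its speed; a pose out of reach is approached as far as the arm can. A call with a gripper value outside its range is refused whole. The fingers move at their own pace and stop on an object; "force" is the grip in N (left out, the last holds). Time passes only in rows, so rows that repeat a pose let the fingers close. It gives the time, the measured TCP pose, the force and the opening at its end, in the units of the state.
- robot.observe(): the state, without advancing time (a new reading comes with each control period).
- imaging.camera(name): name is "side" or "top"; returns (picture, depth): 400x640x3 uint8, red, green, blue; 400x640 float32, m along the optical axis (not along the pixel's ray), 0 where there is no reading.
- imaging.calibration(name): a dict with "K" (3x3 intrinsics, pixels), "eye" and "attitude" of the camera in the world. Camera axes: x right, y down, z forward; pixel columns grow to the right and rows downward; lengths in m; the calibration is good to about 2 mm. A picture is of the moment at which its call begins. calibration takes no time and is no camera call.
- robot.finish_job(): hands the job in, once; it reports no verdict.
The state is a dict: "clock": time; "qpos": joint angles; "joint_vel": joint speeds; "joint_efforts": joint torques, N m; "eef_pos": TCP position; "tool_rot": TCP orientation; "contact_force": force on the tool from outside, world axes, zero at the start; "wrist_torque": the same for the moment, N m; "opening": opening from 0.0 (shut) to 1.0 (fully open).
Only numpy, scipy, OpenCV 4.12 (cv2) and the standard library are available. Lean on these libraries where they do the work, as an engineer would, in place of code of your own. Each camera call takes 0.05 s, during which the arm holds its last target. There are 200 camera calls.

## Task

Fetch the next tin from the tin rack: pull the gate's white handle all the way out to its stop until one tin has rolled down to the two pins at the front, then ease the gate fully home again without letting it snap shut. Take that tin off the rack and lay it on its side in the wooden tray, setting it down rather than dropping it; leave the other two tins in the rack and do not disturb the pepper mill, the bowl or the oil bottle.

Things in the scene. Friction and masses are not known exactly. Their poses are not given: they have to be found in the camera images.
- rack: Tin rack of pale wood, 350 mm long (x), 168 mm wide (y), fixed. Origin: centre of its underside, on the counter; x points from its low front end up the chute, roughly away from the robot; y left, z up. Its aluminium chute, 104 mm wide between side boards 30 mm high, slopes 15 degrees down to -x; three tins lie across it, long axes along y.
- shelf_edge (a point): Middle of the lower front edge of the rack's fixed shelf, held above the chute: 168 mm wide (y), 112 mm deep, underside 256 mm above the counter, two jars on it up to 330 mm. It runs back from here (+x) and blocks a vertical gripper over the gate's handle. Fixed on the rack at (-0.012, 0, 0.256); rack's axes.
- pins (a point): Midpoint between the tops of the two steel pins that stop a tin at the front of the chute: each 12 mm thick, standing 36 mm off the chute floor at y = +-38 mm, 64 mm of free space between them. Fixed on the rack.
- gate (a joint): Travel of the rack's sprung gate, m: 0 = home, 0.034 = out at the stop. It pulls up square to the chute floor, along (-0.259, 0, 0.966) in the rack's frame. Takes about 7 N at first, 12 N at the stop; springs shut if let go. At home its front blade holds back the first tin; pulled out, that blade clears it and another rises behind it to hold the rest.
- pull (a point): Centre of the gate's white ceramic handle: 26 mm thick (y), 30 mm deep (x), 50 mm long along the pull, on a thin stem over a 132 mm wide (y) steel beam whose top is 38 mm below this point. Moves with the gate; at home it is at (-0.029, 0, 0.175) in the rack's frame. Axes: z the pull direction, y the rack's y.
- pickup (a point): Where the centre of a tin lies once it has rolled down to rest against the two front pins: fixed on the rack at (-0.117, 0, 0.066) in its frame, 27 mm off the sloping chute floor. Its axes are the rack's.
- next_place (a point): Where the centre of the tin waiting behind the closed gate lies: fixed on the rack, 142 mm up the slope from pickup. Its axes are the rack's.
- tin_a: Steel food tin with a paper label and a reddish band, 54 mm diameter, 100 mm long, about 0.2 kg, all three alike, lying on its side. Origin: its centre; its y axis is the tin's long axis (x and z turn as it rolls). This one starts first in the chute, right behind the gate blade.
- tin_b: Steel food tin with a paper label and a reddish band, 54 mm diameter, 100 mm long, about 0.2 kg, all three alike, lying on its side. Origin: its centre; its y axis is the tin's long axis (x and z turn as it rolls). This one starts second, behind the first.
- tin_c: Steel food tin with a paper label and a reddish band, 54 mm diameter, 100 mm long, about 0.2 kg, all three alike, lying on its side. Origin: its centre; its y axis is the tin's long axis (x and z turn as it rolls). This one starts last, highest in the chute.
- tray: Shallow open wooden tray, 200 mm (x) by 150 mm (y), 32 mm high, walls and floor 6 mm thick, with a low dark bar handle outside each long side; fixed. Origin: centre of its underside, on the counter. It stands on the left or on the right of the rack.
- board: Pale chopping board 220 x 150 x 18 mm, fixed, on the other side of the rack from the tray. Origin: centre of its underside.
- mill: Turned wooden pepper mill, 56 mm diameter, 150 mm tall, loose, standing on the board. Origin: centre of its underside.
- bowl: White china bowl, 100 mm wide, 45 mm high, loose, on the board. Origin: centre of its underside.
- oil: Green glass oil bottle, 64 mm diameter, 210 mm tall, loose, on the counter far to one side behind the tray or board. Origin: centre of its underside.
Things that resemble listed ones, but are neither listed nor needed, are in the scene too. What is shaped like the tin_c but black, green or pink is not meant.

How it is judged:
By the outcome, as a careful person would: the job done as asked, in the order asked, and still so for the second after the job is handed in, with the robot touching nothing.
It also fails if it takes over 59 s, if anything falls off the work surface, if the arm or the gripper's body presses on something with over 40 N, if the wrist force passes 120 N, or if a joint passes its speed limit or range.

## Working session

There is one attempt and no reset: what is moved stays moved. The work goes in short steps, Python scripts to look and compute and a tool call to move; the robot and the scene stay as the last step left them, time stands still between calls to the robot, and variables do not carry over. Pictures are saved under pics/ and viewed, about 8 in all and at most 12, crops included, and the job is handed in when it is done.

Besides the shell and the picture viewer there is one more tool, called as name(argument=value, ...) on one line, values as JSON. arm_command: Moves the arm, as the interface text tells. Its arguments: {"type":"object","properties":{"commands":{"type":"string"},"force":{"type":"number"}},"required":["commands"]}

```bash
mkdir -p pics; cat > h.py <<'E'
import numpy as np, cv2
from plant import robot, imaging
from scipy.spatial.transform import Rotation as R
def look(n):
    p,d=imaging.camera(n); c=imaging.calibration(n); return p,d,c
def att(c):
    a=np.array(c["attitude"],float)
    return a if a.shape==(3,3) else (R.from_rotvec(a).as_matrix() if a.size==3 else R.from_quat(a).as_matrix())
def cloud(d,c):
    K=np.array(c["K"]);v,u=np.mgrid[:d.shape[0],:d.shape[1]]
    P=np.stack([(u-K[0,2])/K[0,0]*d,(v-K[1,2])/K[1,1]*d,d],-1)
    return P@att(c).T+np.array(c["eye"])
E
python3 - <<'E'
from h import *
for n in("side","top"):
    p,d,c=look(n);print(n,c);cv2.imwrite(f"pics/{n}0.png",p[...,::-1]);np.savez(f"{n}0.npz",p=p,d=d)
s=robot.observe();print({k:np.round(v,3) for k,v in s.items()})
E
```

```text
side {'K': array([[361.99080951,   0.        , 319.11653052],
       [  0.        , 361.99080951, 200.9583273 ],
       [  0.        ,   0.        ,   1.        ]]), 'eye': array([0.13818075, 0.68606802, 0.88477644]), 'attitude': array([-0.74304608,  2.54472869, -1.14893569])}
top {'K': array([[414.99771324,   0.        , 326.13653042],
       [  0.        , 414.99771324, 199.96017682],
       [  0.        ,   0.        ,   1.        ]]), 'eye': array([ 0.50800513, -0.00567643,  1.11663868]), 'attitude': array([-2.13973335,  2.18413232, -0.07520399])}
{'clock': np.float64(0.1), 'qpos': array([ 1.301,  0.707, -0.028,  1.485,  0.022,  0.951, -0.075]), 'joint_vel': array([-0.   ,  0.   ,  0.   ,  0.   ,  0.   ,  0.   ,  0.001]), 'joint_efforts': array([ 2.0000e-03, -8.8429e+01,  1.2370e+00, -2.3645e+01,  1.7000e-02,
        5.0000e-03,  0.0000e+00]), 'eef_pos': array([ 0.13 , -0.56 ,  0.231]), 'tool_rot': array([-0.241,  2.102, -2.1  ]), 'contact_force': array([-0.611, -0.713,  0.827]), 'wrist_torque': array([-0.013, -0.003, -0.002]), 'opening': np.float64(0.999)}
```

View pics/side0.png

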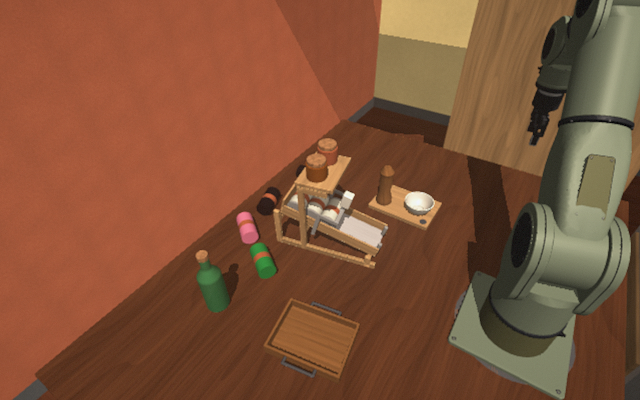

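View pics/top0.png

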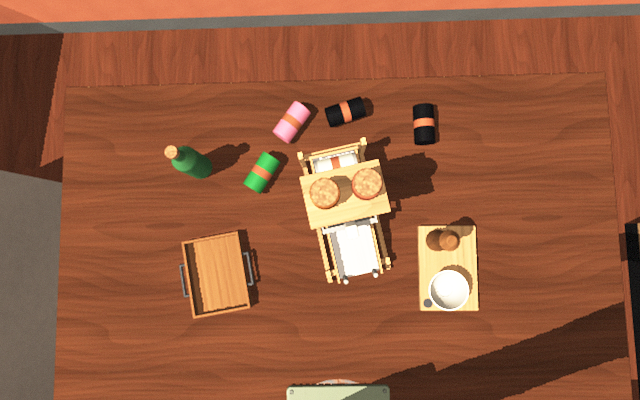

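The side view shows the rack at centre, with the white handle near (347,199), the tray at (312,338) and the board with mill and bowl at (405,200). In the top view the shelf is at about (345,193), the pins at about (346,280) and (376,273), and the tray at (217,274), left of the rack.

```bash
python3 - <<'E'
from h import *
def rect(m,name,P,zz=None):
    # metric rect from world xy points
    xy=P[m][:,:2].astype(np.float32)
    (c,s,a)=cv2.minAreaRect(xy*1000); print(name,"n",m.sum(),"c",np.round(c,1),"size",np.round(s,1),"ang",round(a,2),"z",np.round(np.percentile(P[m][:,2],[5,50,95]),4)); return
def big(m):
    m=cv2.morphologyEx(m.astype(np.uint8),cv2.MORPH_OPEN,np.ones((3,3)))
    n,l,s,_=cv2.connectedComponentsWithStats(m); k=1+np.argmax(s[1:,4]); return l==k
f=np.load("top0.npz");p,d=f["p"],f["d"];c=imaging.calibration("top");P=cloud(d,c)
X,Y,Z=np.moveaxis(P,-1,0);ok=d>0
near=ok&(X<0.85)&(X>0.2)
sh=big(near&(Z>.25)&(Z<.29)&(abs(Y)<.25)); rect(sh,"shelf",P)
tr=near&(Y>.18)&(Y<.45)&(X<.47)&(Z>.022)&(Z<.045); rect(big(near&(Y>.15)&(Y<.45)&(X<.47)&(Z>.003)&(Z<.05)),"tray all",P)
rect(tr,"tray rim",P)
f=np.load("side0.npz");p2,d2=f["p"],f["d"];c2=imaging.calibration("side");Q=cloud(d2,c2)
hsv=cv2.cvtColor(p2,cv2.COLOR_RGB2HSV)
x,y,z=np.moveaxis(Q,-1,0)
wh=(d2>0)&(hsv[...,1]<50)&(hsv[...,2]>150)&(z>.14)&(z<.24)&(abs(y)<.2)&(x>.3)&(x<.7)
n,l,s,ce=cv2.connectedComponentsWithStats(wh.astype(np.uint8))
for k in range(1,n):
    if s[k,4]>8: print("white",s[k],Q[l==k].min(0).round(3),Q[l==k].max(0).round(3),Q[l==k].mean(0).round(3))
wt=ok&(cv2.cvtColor(p,cv2.COLOR_RGB2HSV)[...,1]<60)&(Z>.1)&(Z<.23)&(abs(Y)<.2)&(X>.3)&(X<.75)
n,l,s,ce=cv2.connectedComponentsWithStats(wt.astype(np.uint8))
for k in range(1,n):
    if s[k,4]>5: print("topwhite",s[k],P[l==k].min(0).round(3),P[l==k].max(0).round(3))
# whole rack side rails footprint
rk=near&(Z>.02)&(Z<.25)&(abs(Y+.05)<.14)&(X<.75);rect(rk,"rack",P)
# pins
for u,v in((346,281),(376,273)): print("pin",P[v-3:v+4,u-3:u+4].reshape(-1,3)[np.argmax(Z[v-3:v+4,u-3:u+4])].round(3))
im=cv2.resize(p2[140:280,250:450],None,fx=4,fy=4,interpolation=cv2.INTER_CUBIC);cv2.imwrite("pics/crop1.png",im[...,::-1])
E
```

```text
shelf n 2881 c [601.2 -24.8] size [112.3 167.9] ang 11.61 z [0.2683 0.2708 0.2734]
tray all n 3553 c [397.7 308.2] size [157.4 192.1] ang 4.79 z [0.004  0.0078 0.0331]
tray rim n 757 c [401.1 307.4] size [157.1 189.5] ang 8.01 z [0.0235 0.0304 0.0353]
white [343 191  11   9  63] [ 0.506 -0.053  0.191] [ 0.535 -0.026  0.203] [ 0.52  -0.036  0.198]
white [290 196   7   8  23] [0.661 0.013 0.154] [0.683 0.042 0.161] [0.671 0.032 0.157]
white [308 206  10   6  33] [0.6  0.01 0.14] [0.627 0.031 0.146] [0.614 0.019 0.143]
white [318 213  15   7  25] [0.538 0.027 0.14 ] [0.58  0.039 0.153] [0.561 0.033 0.146]
topwhite [313 150  45  22 480] [ 0.666 -0.057  0.104] [0.724 0.048 0.163]
topwhite [322 215  56  24 447] [ 0.509 -0.102  0.106] [0.562 0.028 0.206]
rack n 4149 c [570.5 -31.3] size [337.1 167.6] ang 11.62 z [0.0306 0.0626 0.1696]
pin [ 0.401 -0.022  0.07 ]
pin [ 0.414 -0.102  0.071]
```

View pics/crop1.png

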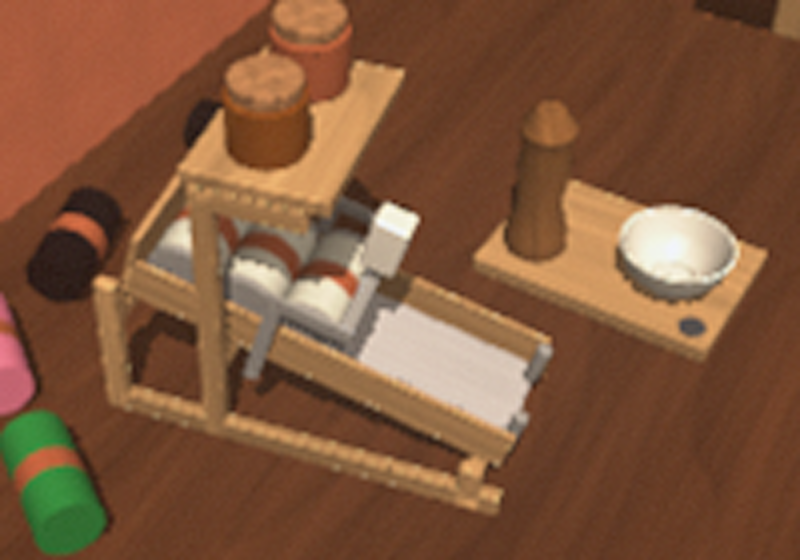

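The crop shows the gate's white handle at about (390,240), just in front of the shelf edge, with three tins behind the gate and a clear chute below. The measurements agree: shelf 112x168 mm, yaw 11.6°, and the handle top within 5 mm of its predicted place. Next I plan the approach.

```bash
cat >> h.py <<'E'
yaw=np.radians(11.6); RK=R.from_euler("z",yaw).as_matrix(); RO=np.array([.558,-.0337,0])
W=lambda *v: RO+RK@np.array(v)
def rack(p): return RK.T@(np.array(p)-RO)
def tool(a,z): # finger direction, jaw direction (world)
    a=a/np.linalg.norm(a); z=z-a*(a@z); z/=np.linalg.norm(z); return np.stack([np.cross(a,z),a,z],1)
def plan(s,grasp,Rt,back=0.019,tag=""):
    R0=R.from_rotvec(s["tool_rot"]).as_matrix(); t=np.array(grasp)+Rt[:,1]*back
    rv=R.from_matrix(R0.T@Rt).as_rotvec(); sh=R0.T@(t-s["eef_pos"])*100
    print(tag,"turn",rv.round(3),"shift cm",sh.round(2),"tcp",t.round(3))
def st():
    s=robot.observe();print("t",round(float(s["clock"]),2),"eef",np.round(s["eef_pos"],4),"F",np.round(s["contact_force"],1),"open",round(float(s["opening"]),3),"q",np.round(s["qpos"],2)); return s
E
python3 - <<'E'
from h import *
s=st(); print(R.from_rotvec(s["tool_rot"]).as_matrix().round(3))
th=np.radians(40);a=RK@[np.cos(th),0,-np.sin(th)]
for sg in(1,-1):
    Rt=tool(a,RK@[0,sg,0.]); h=W(-.029,0,.175)
    plan(s,h-a*.12+[0,0,.08],Rt,tag=f"pre{sg}")
    plan(s,h-a*.09,Rt,tag="near"); plan(s,h,Rt,tag="at")
E
```

```text
t 0.1 eef [ 0.1298 -0.5599  0.2309] F [-0.6 -0.7  0.8] open 0.999 q [ 1.3   0.71 -0.03  1.48  0.02  0.95 -0.08]
[[-0.974 -0.     0.226]
 [-0.226  0.001 -0.974]
 [ 0.    -1.    -0.001]]
pre1 turn [ 1.318 -2.827 -0.018] shift cm [-42.97  -8.87 -41.87] tcp [ 0.454 -0.055  0.32 ]
near turn [ 1.318 -2.827 -0.018] shift cm [-45.26   1.06 -41.8 ] tcp [ 0.476 -0.05   0.221]
at turn [ 1.318 -2.827 -0.018] shift cm [-52.16   6.85 -41.62] tcp [ 0.544 -0.037  0.163]
pre-1 turn [0.012 0.023 0.873] shift cm [-42.97  -8.87 -41.87] tcp [ 0.454 -0.055  0.32 ]
near turn [0.012 0.023 0.873] shift cm [-45.26   1.06 -41.8 ] tcp [ 0.476 -0.05   0.221]
at turn [0.012 0.023 0.873] shift cm [-52.16   6.85 -41.62] tcp [ 0.544 -0.037  0.163]
```

arm_command(commands="0 0 0 0 -6 0 0;0 0 0 0 -12 0 0;0 0 0 0 -17 -3 0;0 0 0.1 -4 -17 -7 0;0 0 0.2 -8 -17 -11 0;0 0 0.3 -12 -17 -15 0;0 0 0.4 -16 -17 -19 0;0 0 0.5 -20 -17 -23 0;0 0 0.6 -24 -17 -27 0;0 0 0.7 -28 -17 -31 0;0 0 0.8 -32 -17 -35 0;0 0 0.87 -36 -17 -39 0")

```text
clock: 1.6
eef_pos: [0.3733, -0.1388, 0.3993]
tool_rot: [0.517, 1.757, -1.585]
contact_force: [0.4, -0.8, -0.1]
opening: 1.002
```

```bash
cat > ph.py <<'E'
from h import *
s=st();th=np.radians(40);a=RK@[np.cos(th),0,-np.sin(th)]
Rt=tool(a,RK@[0,-1,0.]); h=W(-.029,0,.175)
plan(s,h-a*.12+[0,0,.06],Rt,tag="pre");plan(s,h-a*.08,Rt,tag="near"); plan(s,h,Rt,tag="at")
print("pull axes in tool cm per 10mm",(R.from_rotvec(s["tool_rot"]).as_matrix().T@RK@[-.259,0,.966]).round(3))
E
python3 ph.py
```

```text
t 1.6 eef [ 0.3733 -0.1388  0.3993] F [ 0.4 -0.8 -0.1] open 1.002 q [ 1.36  0.13 -0.71  2.3  -1.26  0.56  0.41]
pre turn [0.026 0.021 0.065] shift cm [ 0.43 13.95 -6.24] tcp [ 0.454 -0.055  0.3  ]
near turn [0.026 0.021 0.065] shift cm [ 4.51 22.08 -6.12] tcp [ 0.484 -0.049  0.214]
at turn [0.026 0.021 0.065] shift cm [ 3.99 30.07 -5.91] tcp [ 0.544 -0.037  0.163]
pull axes in tool cm per 10mm [-0.519 -0.855 -0.011]
```

arm_command(commands="0.02 0.02 0.06 0 5 -3 0;0.02 0.02 0.06 0.4 10 -5 0;0.02 0.02 0.06 0.4 14 -6.2 0;0.02 0.02 0.06 0.4 14 -6.2 0")

```text
clock: 2.1
eef_pos: [0.4033, -0.0924, 0.394]
tool_rot: [0.563, 1.76, -1.563]
contact_force: [18.7, 126.2, 54.3]
opening: 1.003
```

```bash
python3 ph.py; python3 - <<'E'
from h import *
p,d,c=look("side");cv2.imwrite("pics/s2.png",p[...,::-1])
E
```

```text
t 2.1 eef [ 0.4033 -0.0924  0.394 ] F [ 18.7 126.2  54.3] open 1.003 q [ 1.67  0.35 -1.57  2.36 -1.46 -0.    0.34]
pre turn [ 0.026 -0.005  0.034] shift cm [ 3.19 10.59 -2.34] tcp [ 0.454 -0.055  0.3  ]
near turn [ 0.026 -0.005  0.034] shift cm [ 7.52 18.6  -2.11] tcp [ 0.484 -0.049  0.214]
at turn [ 0.026 -0.005  0.034] shift cm [ 7.24 26.59 -1.9 ] tcp [ 0.544 -0.037  0.163]
pull axes in tool cm per 10mm [-0.545 -0.838 -0.025]
```

View pics/s2.png

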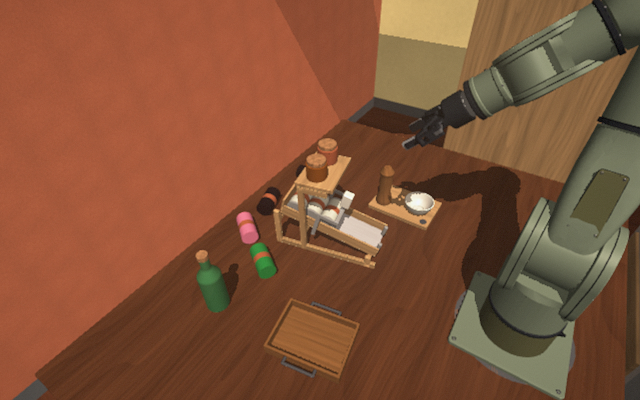

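The picture shows the arm bent outward at the right, with the gripper at (425,130). Joints 3, 5 and 6 are on their range ends because I tilted the tool sideways too early. The wrist force reads 138 N with nothing near the gripper, which is over the 120 N limit, so I'll report it. I back out the way I came and turn the tool upright.

```bash
python3 - <<'E'
from h import *
s=st()
dn=np.array([0,0,-1.])
R0=R.from_rotvec(s["tool_rot"]).as_matrix()
plan(s,[.3733,-.1388,.3993],R.from_rotvec([0.517,1.757,-1.585]).as_matrix(),0,"back")
plan(s,[.30,-.27,.40],tool(dn,np.array([.226,-.974,0])),0,"up1")
plan(s,[.24,-.37,.40],tool(dn,np.array([.226,-.974,0])),0,"up2")
print(s["joint_efforts"].round(1),s["joint_vel"].round(2),s["wrist_torque"])
E
```

```text
t 2.15 eef [ 0.4022 -0.0948  0.3929] F [ 0.3 -9.3 -1.7] open 1.0 q [ 1.67  0.35 -1.56  2.36 -1.45  0.01  0.33]
back turn [ 0.001 -0.034 -0.03 ] shift cm [ 1.97 -3.29  3.67] tcp [ 0.373 -0.139  0.399]
up1 turn [ 0.02  -0.026 -0.838] shift cm [  8.33 -10.92  14.94] tcp [ 0.3  -0.27  0.4 ]
up2 turn [ 0.02  -0.026 -0.838] shift cm [ 13.5  -17.01  23.44] tcp [ 0.24 -0.37  0.4 ]
[-12.8 -55.9 -37.2 -25.2  -2.8  -5.    0.9] [-0.04 -0.05  0.01 -0.01  0.01 -0.    0.05] [-0.51652215  0.85173156 -0.35710688]
```

arm_command(commands="0 -0.01 -0.05 1 -1.5 1.8 0;0 -0.02 -0.12 2 -3 3.6 0;0 -0.02 -0.2 3 -4.5 5.5 0;0 -0.02 -0.3 4 -6 7.4 0;0 -0.02 -0.4 5.2 -7.5 9.5 0;0 -0.02 -0.5 6.4 -9 11.5 0;0 -0.02 -0.6 7.5 -10.5 13.5 0;0.02 -0.02 -0.7 9 -12 16 0;0.02 -0.02 -0.8 10.5 -14 19 0;0.02 -0.02 -0.84 13.5 -17 23.4 0;0.02 -0.02 -0.84 13.5 -17 23.4 0")

```text
clock: 3.52
eef_pos: [0.2418, -0.3702, 0.402]
tool_rot: [-0.243, 2.096, -2.108]
contact_force: [-0.7, 0.9, 0.2]
opening: 1.001
```

```bash
python3 - <<'E'
from h import *
s=st();print(R.from_rotvec(s["tool_rot"]).as_matrix().round(2))
dn=np.array([0,0,-1.])
plan(s,[.32,-.30,.40],tool(dn,RK@[1,0,0.]),0,"a")
plan(s,[.44,-.07,.42],tool(dn,RK@[1,0,0.]),0,"b")
plan(s,[.44,-.07,.42],tool(dn,RK@[0,-1,0.]),0,"c")
E
```

```text
t 3.52 eef [ 0.2418 -0.3702  0.402 ] F [-0.7  0.9  0.2] open 1.001 q [ 1.24  0.35 -0.51  1.57  0.18  1.26 -0.63]
[[-0.97 -0.    0.23]
 [-0.23 -0.01 -0.97]
 [ 0.   -1.    0.01]]
a turn [-1.000e-03 -1.546e+00  7.000e-03] shift cm [-9.2   0.14 -5.08] tcp [ 0.32 -0.3   0.4 ]
b turn [-1.000e-03 -1.546e+00  7.000e-03] shift cm [-26.06  -2.02 -24.77] tcp [ 0.44 -0.07  0.42]
c turn [-0.005  0.025  0.003] shift cm [-26.06  -2.02 -24.77] tcp [ 0.44 -0.07  0.42]
```

arm_command(commands="0 -0.15 0 -2.5 0 -2 0;0 -0.3 0 -5 0 -4 0;0 -0.45 0 -8 -0.5 -6.5 0;0 -0.6 0 -11 -0.5 -9 0;0 -0.75 0 -14 -1 -11.5 0;0 -0.9 0 -17 -1 -14 0;0 -1.05 0 -20 -1.5 -17 0;0 -1.2 0 -22 -1.5 -20 0;0 -1.35 0 -24 -2 -22.5 0;0 -1.5 0 -26 -2 -24.8 0;0 -1.55 0 -26 -2 -24.8 0")

```text
clock: 4.9
eef_pos: [0.4402, -0.0645, 0.4209]
tool_rot: [-1.309, 1.045, -1.052]
contact_force: [-0.8, -0.6, 0.3]
opening: 1.001
```

```bash
cat > ph2.py <<'E'
from h import *
s=st();th=np.radians(40);a=RK@[np.cos(th),0,-np.sin(th)]
h=W(-.029,0,.175)
for sg in (1,-1):
    Rt=tool(a,RK@[0,sg,0.]); plan(s,h-a*.12+[0,0,.10],Rt,tag=f"pre{sg}")
    plan(s,s["eef_pos"],tool(np.array([0,0,-1.]),RK@[0,sg,0.]),0,tag="yaw")
    plan(s,h-a*.12+[0,0,.04],Rt,tag="pre");plan(s,h-a*.08,Rt,tag="near"); plan(s,h,Rt,tag="at")
E
python3 ph2.py
```

```text
t 4.9 eef [ 0.4402 -0.0645  0.4209] F [-0.8 -0.6  0.3] open 1.001 q [ 0.65  0.43 -0.98  1.5   0.36  1.4  -0.13]
pre1 turn [ 0.68  -1.445 -0.682] shift cm [-0.67  8.09  1.55] tcp [ 0.454 -0.055  0.34 ]
yaw turn [ 0.006 -1.556  0.004] shift cm [0. 0. 0.] tcp [ 0.44  -0.065  0.421]
pre turn [ 0.68  -1.445 -0.682] shift cm [-0.71 14.09  1.56] tcp [ 0.454 -0.055  0.28 ]
near turn [ 0.68  -1.445 -0.682] shift cm [-0.7  20.66  4.63] tcp [ 0.484 -0.049  0.214]
at turn [ 0.68  -1.445 -0.682] shift cm [-0.64 25.79 10.76] tcp [ 0.544 -0.037  0.163]
pre-1 turn [0.685 1.477 0.683] shift cm [-0.67  8.09  1.55] tcp [ 0.454 -0.055  0.34 ]
yaw turn [-0.004  1.586  0.006] shift cm [0. 0. 0.] tcp [ 0.44  -0.065  0.421]
pre turn [0.685 1.477 0.683] shift cm [-0.71 14.09  1.56] tcp [ 0.454 -0.055  0.28 ]
near turn [0.685 1.477 0.683] shift cm [-0.7  20.66  4.63] tcp [ 0.484 -0.049  0.214]
at turn [0.685 1.477 0.683] shift cm [-0.64 25.79 10.76] tcp [ 0.544 -0.037  0.163]
```

```bash
cat > fk.py <<'E'
from h import *
from scipy.optimize import least_squares
D=[([1.301,.707,-.028,1.485,.022,.951,-.075],[.13,-.56,.231],[-.241,2.102,-2.1]),
([1.36,.13,-.71,2.3,-1.26,.56,.41],[.3733,-.1388,.3993],[.517,1.757,-1.585]),
([1.24,.35,-.51,1.57,.18,1.26,-.63],[.2418,-.3702,.402],[-.243,2.096,-2.108]),
([.65,.43,-.98,1.5,.36,1.4,-.13],[.4402,-.0645,.4209],[-1.309,1.045,-1.052])]
ez=np.array([0,0,1.])
def fk(q,L):
    # L: heights along links 1,3,5,7 and x offsets after joints 2.. , yaw offset base
    s=-1;Rz=lambda t:R.from_euler("z",t).as_matrix();Ry=lambda t:R.from_euler("y",t).as_matrix()
    A=Rz(s*q[0]+L[8]);p=A@[L[4],0,L[0]];A=A@Ry(q[1])@Rz(s*q[2]);p=p+A@[L[5],0,L[1]]
    A=A@Ry(q[3])@Rz(s*q[4]);p=p+A@[L[6],0,L[2]];A=A@Ry(q[5]);p=p+A@[L[7],0,L[3]];return p,A@Rz(s*q[6])
Tm=np.array([[0,1,0],[0,0,1],[1,0,0.]]).T
E
python3 - <<'E'
from fk import *
def res(L):
    r=[]
    for q,p,_ in D: r+=list((fk(q,L)[0]-p)*1)
    return r
L=least_squares(res,[.34,.4,.4,.3,0,0,0,0,0]);print(L.x.round(3),np.abs(L.fun).max()); np.save("L.npy",L.x)
for q,p,r in D:
    A=fk(q,L.x)[1];Rm=R.from_rotvec(r).as_matrix();print((A.T@Rm).round(2).tolist())
E
```

```text
[ 0.291  0.527  0.287  0.29   0.006 -0.011  0.013 -0.01  -0.058] 0.004082917754744925
[[-0.06, -0.0, -1.0], [-1.0, -0.0, 0.06], [-0.0, 1.0, -0.0]]
[[-0.03, 0.04, -1.0], [-1.0, -0.0, 0.03], [-0.0, 1.0, 0.04]]
[[-0.05, 0.0, -1.0], [-1.0, -0.0, 0.05], [-0.0, 1.0, 0.0]]
[[-0.06, 0.0, -1.0], [-1.0, -0.01, 0.06], [-0.01, 1.0, 0.0]]
```

```bash
cat >> fk.py <<'E'
G=np.array([[0,0,-1],[-1,0,0],[0,1,0.]])
lo=np.array([-2.71,-.32,-1.57,0,-1.46,0,-2.83]);hi=np.array([2.71,2.16,1.52,2.45,4.6,2.02,2.83])
def FK(q): 
    p,A=fk(q,LL); return p,A@G
def jac(q,p0,R0):
    J=np.zeros((6,7));e=1e-5
    for i in range(7):
        qq=q.copy();qq[i]+=e;p,Rr=FK(qq);J[:3,i]=(p-p0)/e;J[3:,i]=R.from_matrix(Rr@R0.T).as_rotvec()/e
    return J
def go(q,pt,Rt,n=40,lam=.03):
    q=np.array(q,float);p0,R0=FK(q);rv=R.from_matrix(Rt@R0.T).as_rotvec()
    for k in range(1,n+1):
        pp=p0+(pt-p0)*k/n;RR=R.from_rotvec(rv*k/n).as_matrix()@R0
        for _ in range(3):
            p,Rr=FK(q);J=jac(q,p,Rr);e=np.r_[pp-p,R.from_matrix(RR@Rr.T).as_rotvec()]
            q=np.clip(q+J.T@np.linalg.solve(J@J.T+lam**2*np.eye(6),e),lo,hi)
    p,Rr=FK(q);return q,np.linalg.norm(p-pt)
try: LL=np.load("LL.npy")
except Exception: pass
E
python3 - <<'E'
import fk; from fk import *
def res(l):
    L=np.r_[l,0,0,0,0,0]; return sum([list(fk.fk(q,L)[0]-p) for q,p,_ in D],[])
l=least_squares(res,[.34,.4,.4,.3]);print(l.x.round(3),np.abs(l.fun).max());L=np.r_[l.x,0,0,0,0,0];np.save("LL.npy",L);fk.LL=L
# reproduce last call
q,e=go(D[2][0],np.array(D[3][1]),R.from_rotvec(D[3][2]).as_matrix());print("sim",q.round(2),"obs",D[3][0])
dn=np.array([0,0,-1.])
q0=D[3][0]
for deg in(40,25,55):
  th=np.radians(deg);a=RK@[np.cos(th),0,-np.sin(th)];h=W(-.029,0,.175)
  for sg in(1,-1):
    Rt=tool(a,RK@[0,sg,0.]);Rd=tool(dn,RK@[0,sg,0.])
    q1,e1=go(q0,FK(np.array(q0))[0],Rd);q2,e2=go(q1,h-a*(.12-.019)+[0,0,.1],Rt);q3,e3=go(q2,h-a*(.08-.019),Rt);q4,e4=go(q3,h+a*.019,Rt);
    q5,e5=go(q4,h+a*.019+RK@[-.259*.034,0,.966*.034],Rt)
    for x,e in((q1,e1),(q2,e2),(q4,e4),(q5,e5)): print(deg,sg,x.round(2),round(e,4))
E
```

```text
Traceback (most recent call last):
AttributeError: 'function' object has no attribute 'fk'
```

```bash
cat > sim.py <<'E'
import fk as M; from fk import *
def res(l):
    L=np.r_[l,0]; return np.r_[np.concatenate([M.fk(q,L)[0]-p for q,p,_ in D]),1e-3*l[4:]]
l=least_squares(res,[.34,.4,.4,.3,0,0,0,0]);print(l.x.round(3),np.abs(l.fun).max());M.LL=np.r_[l.x,0];np.save("LL.npy",M.LL)
q,e=go(D[2][0],np.array(D[3][1]),R.from_rotvec(D[3][2]).as_matrix());print("sim",q.round(2),"obs",D[3][0])
dn=np.array([0,0,-1.])
q0=D[3][0]
for deg in(40,25,55):
  th=np.radians(deg);a=RK@[np.cos(th),0,-np.sin(th)];h=W(-.029,0,.175)
  for sg in(1,-1):
    Rt=tool(a,RK@[0,sg,0.]);Rd=tool(dn,RK@[0,sg,0.])
    q1,e1=go(q0,FK(np.array(q0))[0],Rd);q2,e2=go(q1,h-a*(.12-.019)+[0,0,.1],Rt);q3,e3=go(q2,h-a*(.08-.019),Rt);q4,e4=go(q3,h+a*.019,Rt);
    q5,e5=go(q4,h+a*.019+RK@[-.259*.034,0,.966*.034],Rt)
    for x,e in((q1,e1),(q2,e2),(q4,e4),(q5,e5)): print(deg,sg,x.round(2),round(e,4))
E
python3 sim.py
```

```text
[0.274 0.506 0.275 0.264 0.048 0.004 0.001 0.029] 0.02936344199941976
sim [ 0.62  0.43 -0.96  1.5   0.36  1.4  -0.14] obs [0.65, 0.43, -0.98, 1.5, 0.36, 1.4, -0.13]
40 1 [ 0.76  0.63 -1.51  1.51  0.63  1.58  1.05] 0.0
40 1 [ 0.56  0.15 -0.41  2.41  0.77  0.    1.11] 0.088
40 1 [ 0.56  0.66 -0.56  2.43  0.01  0.    2.02] 0.1817
40 1 [ 0.59  0.6  -0.59  2.42 -0.01  0.    2.  ] 0.1635
40 -1 [ 0.42  0.34 -0.47  1.5   0.15  1.34 -1.43] 0.0
40 -1 [ 0.99  0.31 -1.03  2.37 -0.14  0.   -1.12] 0.064
40 -1 [ 0.57  0.67 -0.57  2.43  0.    0.   -1.12] 0.1817
40 -1 [ 0.59  0.6  -0.6   2.42 -0.01  0.   -1.14] 0.1635
25 1 [ 0.76  0.63 -1.51  1.51  0.63  1.58  1.05] 0.0
25 1 [ 1.    0.27 -0.86  2.45  0.28  0.    1.69] 0.1017
25 1 [ 0.88  0.84 -0.93  2.45  0.    0.    2.29] 0.2013
25 1 [ 0.88  0.75 -0.94  2.45 -0.01  0.    2.22] 0.1867
25 -1 [ 0.42  0.34 -0.47  1.5   0.15  1.34 -1.43] 0.0
25 -1 [ 1.17  0.44 -1.23  2.45 -0.03  0.   -1.1 ] 0.0943
25 -1 [ 0.88  0.85 -0.93  2.45  0.    0.   -0.85] 0.2014
25 -1 [ 0.88  0.75 -0.94  2.45 -0.01  0.   -0.92] 0.1867
55 1 [ 0.76  0.63 -1.51  1.51  0.63  1.58  1.05] 0.0
55 1 [ 0.94  0.46 -1.43  2.12  1.15  0.57  0.56] 0.0
55 1 [ 0.58  1.01 -1.17  2.43  2.2   1.   -0.36] 0.0
55 1 [ 0.61  0.91 -1.19  2.41  2.11  0.9  -0.33] 0.0
55 -1 [ 0.42  0.34 -0.47  1.5   0.15  1.34 -1.43] 0.0
55 -1 [ 0.67  0.24 -0.65  2.07 -0.04  0.29 -1.25] 0.0
55 -1 [ 0.35  0.67 -0.32  2.25  0.    0.   -1.22] 0.0883
55 -1 [ 0.37  0.6  -0.35  2.24 -0.    0.   -1.23] 0.0674
```

```bash
sed -i 's/A@\[L\[\([4-7]\)\],0,L/A@[0,L[\1],L/g' fk.py; cat > sim.py <<'E'
import fk as M; from fk import *
s=robot.observe();D[3]=(s["qpos"],s["eef_pos"],s["tool_rot"]);D.append(([1.67,.35,-1.56,2.36,-1.45,.01,.33],[.4022,-.0948,.3929],None))
def res(l):
    L=np.r_[l,0]; return np.r_[np.concatenate([M.fk(q,L)[0]-p for q,p,_ in D]),3e-3*l[4:]]
l=least_squares(res,[.34,.4,.4,.3,0,0,0,0]);print(l.x.round(3),np.abs(l.fun).max());M.LL=np.r_[l.x,0];np.save("LL.npy",M.LL)
q,e=go(D[2][0],np.array(D[3][1]),R.from_rotvec(D[3][2]).as_matrix());print("sim",q.round(2),"obs",D[3][0].round(2))
rng=np.random.default_rng(0);mid=(lo+hi)/2;half=(hi-lo)/2
h=W(-.029,0,.175)
for deg in(35,45,55,62):
  th=np.radians(deg);a=RK@[np.cos(th),0,-np.sin(th)]
  for sg in(1,-1):
    Rt=tool(a,RK@[0,sg,0.]);best=[]
    def f(q):
        p,Rr=FK(q);return np.r_[(p-h-a*.019)*20,R.from_matrix(Rt@Rr.T).as_rotvec()*5,.03*((q-mid)/half)**4]
    for _ in range(25):
        r=least_squares(f,rng.uniform(lo,hi),bounds=(lo,hi),max_nfev=80);p,_r=FK(r.x)
        if np.linalg.norm(p-h-a*.019)<.004: best.append((np.abs((r.x-mid)/half).max(),r.x.round(2).tolist()))
    best.sort(key=lambda b:b[0]);print(deg,sg,len(best));[print("  ",round(b[0],3),b[1]) for b in best[:6:2]]
E
python3 sim.py
```

```text
[ 0.313  0.519  0.291  0.307 -0.011 -0.022  0.     0.   ] 0.0030108728139183194
sim [ 0.65  0.43 -0.97  1.5   0.36  1.4  -0.12] obs [ 0.65  0.43 -0.98  1.5   0.36  1.4  -0.13]
35 1 0
35 -1 0
45 1 17
   0.996 [0.61, 0.94, -0.91, 2.44, 2.66, 0.91, -0.64]
   0.996 [0.61, 0.94, -0.91, 2.44, 2.66, 0.91, -0.64]
   0.996 [0.61, 0.94, -0.91, 2.44, 2.66, 0.91, -0.64]
45 -1 5
   1.0 [0.46, 0.86, -0.6, 2.45, 2.94, 0.85, 2.19]
   1.0 [0.46, 0.86, -0.6, 2.45, 2.94, 0.85, 2.19]
   1.0 [0.46, 0.86, -0.6, 2.45, 2.94, 0.85, 2.19]
55 1 15
   0.877 [0.56, 0.83, -0.83, 2.3, 2.39, 0.6, -0.46]
   0.877 [0.56, 0.83, -0.83, 2.3, 2.39, 0.6, -0.46]
   0.877 [0.56, 0.83, -0.83, 2.3, 2.39, 0.6, -0.46]
55 -1 6
   0.888 [0.19, 0.72, -0.15, 2.31, 3.3, 0.48, 1.72]
   0.888 [0.19, 0.72, -0.15, 2.31, 3.3, 0.48, 1.72]
   0.888 [0.19, 0.72, -0.15, 2.31, 3.3, 0.48, 1.72]
62 1 16
   0.787 [0.56, 0.81, -0.86, 2.19, 1.95, 0.5, -0.06]
   0.787 [0.56, 0.81, -0.86, 2.19, 1.95, 0.5, -0.06]
   0.787 [0.56, 0.81, -0.86, 2.19, 1.95, 0.5, -0.06]
62 -1 15
   0.8 [0.12, 0.69, -0.07, 2.2, 3.51, 0.24, 1.48]
   0.801 [0.1, 0.69, -0.03, 2.21, 3.62, 0.25, 1.37]
   0.801 [0.1, 0.69, -0.03, 2.21, 3.62, 0.25, 1.37]
```

```bash
cat > sim2.py <<'E'
import fk as M; from fk import *
q0=robot.observe()["qpos"];h=W(-.029,0,.175);pull=RK@[-.259,0,.966];dn=np.array([0,0,-1.])
def path(q,wps,show=False):
    m=9
    for p,Rt in wps:
        q,e=go(q,p,Rt,25)
        m=min(m,((hi-lo)/2-abs(q-(lo+hi)/2)).min()) if e<.004 else -e
        if show: print("   ",q.round(2),round(e,4),"tcp",p.round(3))
        if e>.004: break
    return m,q
for deg in(56,60,64):
  th=np.radians(deg);a=RK@[np.cos(th),0,-np.sin(th)]
  for sg in(1,-1):
    Rt=tool(a,RK@[0,sg,0.]);Rd=tool(dn,RK@[0,sg,0.]);Rc=FK(q0)[1];pc=FK(q0)[0]
    pre=h-a*.10+[0,0,.05]; tail=[(h-a*.06,Rt),(h+a*.019,Rt),(h+a*.019+pull*.034,Rt)]
    Rm=tool(a,RK@[.7,.7*sg,0.]) 
    for nm,w in dict(direct=[(pre,Rt)],tilt_first=[(pc,tool(a,Rc[:,2])),(pre,Rt)],yaw_first=[(pc,Rd),(pre,Rt)],low_first=[(pre,Rc),(pre,Rt)],
        far=[(np.array([.36,-.25,.35]),Rd),(pre,Rt)],left=[(np.array([.44,.2,.38]),Rd),(pre,Rt)],close=[(np.array([.38,-.06,.42]),Rd),(pre,Rt)],hi=[(np.array([.48,-.06,.5]),Rd),(pre,Rt)]).items():
        m,q=path(q0,w+tail);print(deg,sg,nm,round(m,3),q.round(2))
E
python3 sim2.py
```

```text
56 1 direct 0.119 [ 0.71  0.85 -1.14  2.27  2.    0.69 -0.09]
56 1 tilt_first -0.162 [-0.3   0.46  0.67  2.31  1.35  0.    0.54]
56 1 yaw_first 0.12 [ 0.74  0.88 -1.21  2.27  1.95  0.76 -0.04]
56 1 low_first 0.119 [ 0.71  0.85 -1.15  2.27  1.99  0.71 -0.08]
56 1 far 0.099 [ 0.73  0.87 -1.18  2.27  1.97  0.73 -0.06]
56 1 left 0.121 [ 0.75  0.91 -1.26  2.27  1.93  0.8  -0.01]
56 1 close 0.038 [ 0.73  0.87 -1.19  2.27  1.97  0.74 -0.06]
56 1 hi 0.12 [ 0.73  0.87 -1.2   2.27  1.96  0.74 -0.05]
56 -1 direct -0.076 [ 0.38  0.51 -0.38  2.34 -0.05  0.   -1.22]
56 -1 tilt_first -0.077 [ 0.44  0.52 -0.47  2.34 -0.26  0.   -1.  ]
56 -1 yaw_first -0.079 [ 0.31  0.5  -0.25  2.34  0.22  0.   -1.48]
56 -1 low_first -0.077 [ 0.36  0.51 -0.35  2.34  0.02  0.   -1.28]
56 -1 far -0.077 [ 0.34  0.51 -0.31  2.34  0.1   0.   -1.36]
56 -1 left -0.084 [ 0.25  0.5  -0.16  2.34  0.4   0.   -1.66]
56 -1 close -0.079 [ 0.31  0.5  -0.26  2.34  0.2   0.   -1.46]
56 -1 hi -0.079 [ 0.31  0.5  -0.26  2.34  0.2   0.   -1.46]
60 1 direct 0.201 [ 0.68  0.81 -1.08  2.21  1.82  0.62  0.07]
60 1 tilt_first 0.199 [ 0.62  0
[... 1221 characters left out ...]
62  0.26]
64 1 left 0.123 [ 0.71  0.86 -1.2   2.14  1.6   0.74  0.28]
64 1 close 0.038 [ 0.67  0.81 -1.1   2.14  1.6   0.64  0.27]
64 1 hi 0.183 [ 0.68  0.82 -1.12  2.14  1.6   0.66  0.27]
64 -1 direct -0.044 [ 0.16  0.68 -0.14  2.17  0.22  0.   -1.52]
64 -1 tilt_first -0.043 [ 0.17  0.68 -0.15  2.17  0.16  0.   -1.46]
64 -1 yaw_first -0.046 [ 0.14  0.68 -0.11  2.17  0.35  0.   -1.65]
64 -1 low_first -0.044 [ 0.16  0.68 -0.14  2.17  0.23  0.   -1.53]
64 -1 far -0.045 [ 0.15  0.68 -0.12  2.17  0.3   0.   -1.6 ]
64 -1 left -0.047 [ 0.13  0.68 -0.1   2.17  0.4   0.   -1.71]
64 -1 close -0.046 [ 0.14  0.68 -0.11  2.17  0.36  0.   -1.66]
64 -1 hi -0.046 [ 0.14  0.68 -0.11  2.17  0.34  0.   -1.65]
```

```bash
cat > ph3.py <<'E'
from h import *
s=st();th=np.radians(60);a=RK@[np.cos(th),0,-np.sin(th)];h=W(-.029,0,.175)
Rt=tool(a,RK@[0,1,0.])
plan(s,h-a*.10+[0,0,.05],Rt,tag="pre",back=0);plan(s,h-a*.06,Rt,0,tag="near"); plan(s,h,Rt,tag="at")
print("pull in tool",(R.from_rotvec(s["tool_rot"]).as_matrix().T@RK@[-.259,0,.966]).round(3))
E
python3 ph3.py
```

```text
t 4.9 eef [ 0.4402 -0.0645  0.4209] F [-0.8 -0.6  0.3] open 1.001 q [ 0.65  0.43 -0.98  1.5   0.36  1.4  -0.13]
pre turn [ 0.412 -1.515 -0.409] shift cm [-0.65 10.92  4.29] tcp [ 0.481 -0.05   0.312]
near turn [ 0.412 -1.515 -0.409] shift cm [-0.67 19.38  6.3 ] tcp [ 0.5   -0.046  0.227]
at turn [ 0.412 -1.515 -0.409] shift cm [-0.65 26.21 10.26] tcp [ 0.539 -0.038  0.159]
pull in tool [ 0.002 -0.966 -0.26 ]
```

arm_command(commands="0.041 -0.152 -0.041 0 1.1 0.4 0;0.082 -0.303 -0.082 -0.1 2.2 0.9 0;0.124 -0.455 -0.123 -0.2 3.3 1.3 0;0.165 -0.606 -0.164 -0.3 4.4 1.7 0;0.206 -0.758 -0.205 -0.3 5.5 2.1 0;0.247 -0.909 -0.245 -0.4 6.6 2.6 0;0.288 -1.06 -0.286 -0.5 7.6 3 0;0.33 -1.21 -0.327 -0.5 8.7 3.4 0;0.371 -1.364 -0.368 -0.6 9.8 3.9 0;0.412 -1.515 -0.409 -0.65 10.9 4.3 0;0.412 -1.515 -0.409 -0.65 10.9 4.3 0")

```text
clock: 6.28
eef_pos: [0.4799, -0.0524, 0.3111]
tool_rot: [-1.476, -0.552, -0.257]
contact_force: [0.5, 0.3, 0.1]
opening: 0.999
```

```bash
python3 ph3.py
```

```text
t 6.28 eef [ 0.4799 -0.0524  0.3111] F [0.5 0.3 0.1] open 0.999 q [ 0.92  0.52 -1.24  2.15  1.15  0.5   0.66]
pre turn [ 0.004 -0.007 -0.002] shift cm [0.13 0.02 0.27] tcp [ 0.481 -0.05   0.312]
near turn [ 0.004 -0.007 -0.002] shift cm [-2.35  8.36  0.28] tcp [ 0.5   -0.046  0.227]
at turn [ 0.004 -0.007 -0.002] shift cm [-2.34 16.26  0.31] tcp [ 0.539 -0.038  0.159]
pull in tool [ 0.257 -0.967 -0.002]
```

arm_command(commands="0 0 0 -1.2 4 0.3 0;0 0 0 -2.35 8.3 0.3 0;0 0 0 -2.35 11 0.3 0;0 0 0 -2.35 13.5 0.3 0;0 0 0 -2.35 15.5 0.3 0;0 0 0 -2.35 16.2 0.3 0;0 0 0 -2.35 16.2 0.3 0")

```text
clock: 7.15
eef_pos: [0.5396, -0.0377, 0.1602]
tool_rot: [-1.477, -0.553, -0.259]
contact_force: [0.5, -1.0, 1.1]
opening: 1.001
```

```bash
python3 ph3.py; python3 - <<'E'
from h import *
p,d,c=look("side");im=cv2.resize(p[150:270,260:440],None,fx=4,fy=4,interpolation=cv2.INTER_CUBIC);cv2.imwrite("pics/s3.png",im[...,::-1])
E
```

```text
t 7.15 eef [ 0.5396 -0.0377  0.1602] F [ 0.5 -1.   1.1] open 1.001 q [ 0.62  0.87 -1.    2.23  1.98  0.64 -0.08]
pre turn [ 0.005 -0.008 -0.   ] shift cm [  2.36 -16.12  -0.05] tcp [ 0.481 -0.05   0.312]
near turn [ 0.005 -0.008 -0.   ] shift cm [-0.14 -7.79 -0.02] tcp [ 0.5   -0.046  0.227]
at turn [ 0.005 -0.008 -0.   ] shift cm [-0.14  0.11  0.02] tcp [ 0.539 -0.038  0.159]
pull in tool [ 0.259 -0.966 -0.003]
```

View pics/s3.png

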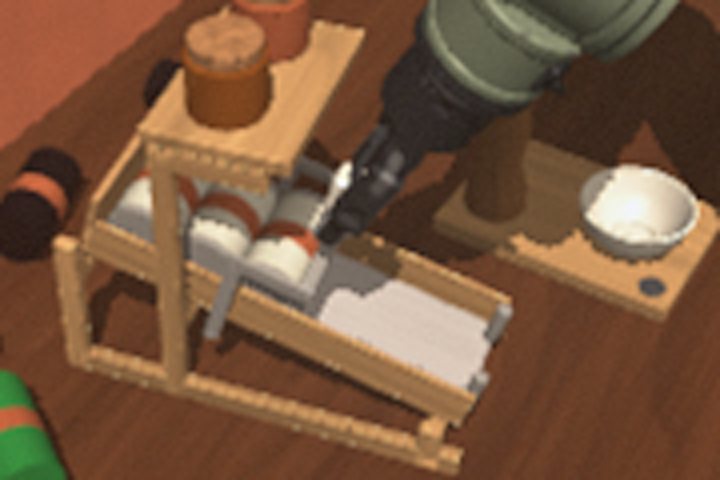

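The fingers straddle the white handle, visible at (340,180) between them, and nothing is touching. Closing.

arm_command(commands="0 0 0 0 0 0 0.4;0 0 0 0 0 0 0.6;0 0 0 0 0 0 0.8;0 0 0 0 0 0 1;0 0 0 0 0 0 1;0 0 0 0 0 0 1", force=70)

```text
clock: 7.95
eef_pos: [0.5391, -0.0366, 0.1602]
tool_rot: [-1.475, -0.556, -0.256]
contact_force: [-7.1, 3.6, 9.7]
opening: 0.295
```

arm_command(commands="0 0 0 0.08 -0.3 0 1;0 0 0 0.16 -0.6 0 1;0 0 0 0.23 -0.9 0 1;0 0 0 0.31 -1.2 0 1;0 0 0 0.41 -1.5 0 1;0 0 0 0.49 -1.8 0 1;0 0 0 0.57 -2.1 0 1;0 0 0 0.65 -2.4 0 1;0 0 0 0.73 -2.7 0 1;0 0 0 0.81 -3.0 0 1;0 0 0 0.81 -3.0 0 1")

```text
clock: 9.32
eef_pos: [0.5313, -0.0383, 0.1897]
tool_rot: [-1.475, -0.555, -0.256]
contact_force: [4.4, 7.0, -11.2]
opening: 0.293
```

```bash
python3 - <<'E'
from h import *
s=st();print("travel mm",(RK@[-.259,0,.966]@(s["eef_pos"]-np.array([.5391,-.0366,.1602]))*1000).round(1),rack(s["eef_pos"]).round(4), (RK@[-.259,0,.966]@s["contact_force"]).round(1))
E
```

```text
t 9.32 eef [ 0.5313 -0.0383  0.1897] F [  4.4   7.  -11.2] open 0.293 q [ 0.64  0.78 -0.99  2.22  1.89  0.56 -0.01]
travel mm 30.5 [-0.0271  0.0009  0.1897] -12.3
```

arm_command(commands="0 0 0 0.03 -0.12 0 1;0 0 0 0.06 -0.24 0 1;0 0 0 0.09 -0.34 0 1;0 0 0 0.1 -0.4 0 1;0 0 0 0.1 -0.4 0 1")

```text
clock: 9.95
eef_pos: [0.5303, -0.0384, 0.1932]
tool_rot: [-1.475, -0.555, -0.256]
contact_force: [9.2, 9.9, -20.4]
opening: 0.297
```

```bash
python3 - <<'E'
from h import *
s=st();print("travel mm",(RK@[-.259,0,.966]@(s["eef_pos"]-np.array([.5391,-.0366,.1602]))*1000).round(1),(RK@[-.259,0,.966]@s["contact_force"]).round(1))
p,d,c=look("side");im=cv2.resize(p[150:270,260:440],None,fx=4,fy=4,interpolation=cv2.INTER_CUBIC);cv2.imwrite("pics/s4.png",im[...,::-1])
E
```

```text
t 9.95 eef [ 0.5303 -0.0384  0.1932] F [  9.2   9.9 -20.4] open 0.297 q [ 0.64  0.77 -0.99  2.22  1.87  0.55 -0.  ]
travel mm 34.2 -22.6
```

View pics/s4.png

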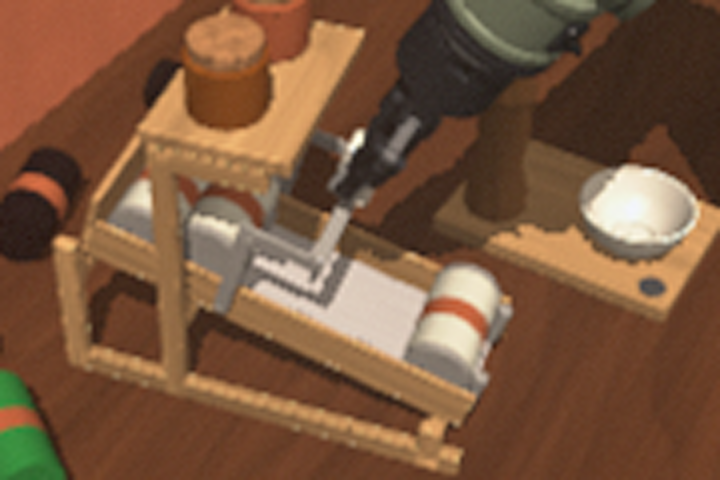

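The tin with the red band rests against the pins at (455,320), and the other two are held behind the rear blade. The pull force rose to 22.6 N at 34 mm, so the gate is at its stop. Easing it home.

arm_command(commands="0 0 0 -0.08 0.3 0 1;0 0 0 -0.16 0.6 0 1;0 0 0 -0.24 0.9 0 1;0 0 0 -0.32 1.2 0 1;0 0 0 -0.39 1.45 0 1;0 0 0 -0.46 1.7 0 1;0 0 0 -0.53 1.95 0 1;0 0 0 -0.6 2.2 0 1;0 0 0 -0.66 2.45 0 1;0 0 0 -0.72 2.7 0 1;0 0 0 -0.78 2.9 0 1;0 0 0 -0.83 3.1 0 1")

```text
clock: 11.5
eef_pos: [0.5384, -0.0368, 0.1626]
tool_rot: [-1.475, -0.555, -0.256]
contact_force: [1.6, 7.4, -5.7]
opening: 0.297
```

arm_command(commands="0 0 0 -0.02 0.07 0 1;0 0 0 -0.04 0.14 0 1;0 0 0 -0.06 0.22 0 1;0 0 0 -0.08 0.3 0 1;0 0 0 -0.1 0.37 0 1;0 0 0 -0.1 0.37 0 1;0 0 0 -0.1 0.37 0 1")

```text
clock: 12.38
eef_pos: [0.5392, -0.0366, 0.16]
tool_rot: [-1.475, -0.557, -0.256]
contact_force: [-17.6, -0.0, 28.1]
opening: 0.296
```

```bash
python3 - <<'E'
from h import *
s=st();print("travel mm",(RK@[-.259,0,.966]@(s["eef_pos"]-np.array([.5391,-.0366,.1602]))*1000).round(1),(RK@[-.259,0,.966]@s["contact_force"]).round(1))
E
```

```text
t 12.38 eef [ 0.5392 -0.0366  0.16  ] F [-17.6  -0.   28.1] open 0.296 q [ 0.62  0.87 -1.    2.23  1.99  0.64 -0.09]
travel mm -0.2 31.6
```

arm_command(commands="0 0 0 0.03 -0.1 0 1;0 0 0 0.03 -0.1 0 0.9;0 0 0 0.03 -0.1 0 0.6;0 0 0 0.03 -0.1 0 0.2;0 0 0 0.03 -0.1 0 0;0 0 0 0 -1.5 0 0;0 0 0 0 -4 0 0;0 0 0 0.3 -8 0 0;0 0 0 1.2 -12 0 0;0 0 0 2.35 -16 0 0;0 0 0 2.35 -16 0 0")

```text
clock: 13.75
eef_pos: [0.4806, -0.0487, 0.3113]
tool_rot: [-1.478, -0.557, -0.258]
contact_force: [1.9, -0.3, 0.4]
opening: 0.998
```

```bash
cat > sim3.py <<'E'
import fk as M; from fk import *
s=st();p,d,c=look("top");P=cloud(d,c);X,Y,Z=np.moveaxis(P,-1,0)
pk=W(-.117,0,.066);m=(d>0)&(Z>.075)&(Z<.11)&(np.hypot(X-pk[0],Y-pk[1])<.075)
xy=P[m][:,:2].astype(np.float32)*1000;print("pickup",pk.round(3),"tin pts",m.sum(),np.round(cv2.minAreaRect(xy),1) if 0 else cv2.minAreaRect(xy),np.percentile(Z[m],98).round(3),rack(np.median(P[m],0)).round(3))
cv2.imwrite("pics/t5.png",cv2.resize(p[180:320,170:400],None,fx=3,fy=3)[...,::-1])
q=s["qpos"];th=np.radians(75);a=RK@[np.cos(th),0,-np.sin(th)];up=-a
T=np.array([.40,.307,.034]);dn=np.array([0,0,-1.]);ty=np.radians(8);tx=np.array([np.cos(ty),np.sin(ty),0])
def run(q,w):
    for n,p,Rt in w:
        q,e=go(q,p,Rt,25);print("  ",n,q.round(2),round(e,4))
for sg in(1,-1):
    Rt=tool(a,RK@[sg,0,0.]);Rd=tool(dn,sg*tx)
    print(sg);run(q,[("above",pk+a*.019+up*.12,Rt),("grasp",pk+a*.019,Rt),("lift",pk+a*.019+[0,0,.12],Rt),("mid",np.array([.42,.15,.2]),Rd),("tray",T+dn*.019,Rd)])
    plan(s,pk-a*.12,Rt,tag="above");plan(s,pk,Rt,tag="grasp")
E
python3 sim3.py
```

```text
t 13.75 eef [ 0.4806 -0.0487  0.3113] F [ 1.9 -0.3  0.4] open 0.998 q [ 0.83  0.45 -1.06  2.16  1.05  0.38  0.76]
pickup [ 0.443 -0.057  0.066] tin pts 662 ((460.47027587890625, -53.94184875488281), (69.58174133300781, 115.6997299194336), 12.232386589050293) 0.097 [-0.108 -0.007  0.091]
1
   above [ 0.42  0.61 -0.49  2.34  1.61  0.21 -1.33] 0.0003
   grasp [ 0.5   0.99 -0.74  2.33  2.08  0.61 -1.78] 0.0
   lift [ 0.41  0.63 -0.52  2.24  1.27  0.25 -1.01] 0.0002
   mid [ 0.04  0.67 -0.79  1.96  0.66  0.8  -1.  ] 0.0
   tray [-0.47  1.01 -0.47  1.9   0.98  0.48 -1.52] 0.0
above turn [-0.202  1.555  0.21 ] shift cm [-12.97   9.56  -0.1 ] tcp [ 0.418 -0.062  0.164]
grasp turn [-0.202  1.555  0.21 ] shift cm [-16.09  21.15  -0.04] tcp [ 0.448 -0.056  0.048]
-1
   above [ 0.73  0.78 -1.11  2.33  1.48  0.66  1.86] 0.0
   grasp [ 0.63  1.1  -1.04  2.33  1.89  0.85  1.56] 0.0
   lift [ 0.7   0.79 -1.1   2.23  1.39  0.68  1.98] 0.0
   mid [ 0.19  0.79 -1.15  1.95  0.88  1.01  1.9 ] 0.0
   tray [-0.27  1.13 -0.89  1.89  1.26  0.83  1.4 ] 0.0
above turn [ 0.211 -1.566  0.203] shift cm [-12.97   9.56  -0.1 ] tcp [ 0.418 -0.062  0.164]
grasp turn [ 0.211 -1.566  0.203] shift cm [-16.09  21.15  -0.04] tcp [ 0.448 -0.056  0.048]
```

View pics/t5.png

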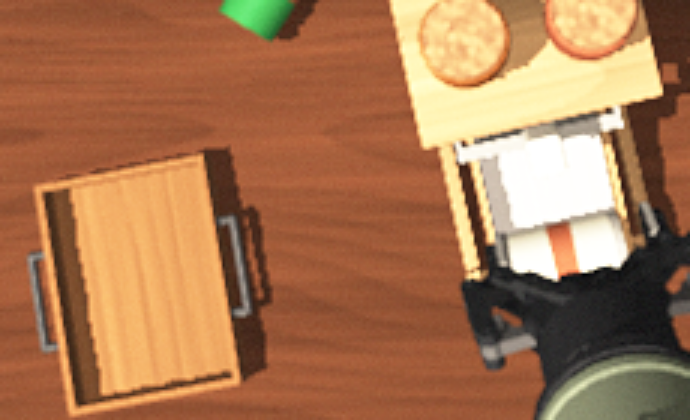

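arm_command(commands="0.021 -0.157 0.02 -1.5 0 0 0;0.042 -0.313 0.04 -3 0 0 0;0.063 -0.47 0.061 -4.5 0.5 0 0;0.084 -0.626 0.081 -6 1 0 0;0.105 -0.783 0.101 -7.5 2 0 0;0.127 -0.94 0.122 -9 3 0 0;0.148 -1.096 0.142 -10 4 0 0;0.169 -1.253 0.162 -11 5 0 0;0.19 -1.41 0.183 -12 5.7 0 0;0.211 -1.566 0.203 -12 5.7 0 0;0.211 -1.566 0.203 -12 5.7 0 0")

```text
clock: 15.18
eef_pos: [0.4071, -0.0634, 0.2004]
tool_rot: [-1.276, -1.565, 1.201]
contact_force: [0.8, -0.2, 0.7]
opening: 1.004
```

```bash
cat > ph4.py <<'E'
from h import *
s=st();th=np.radians(75);a=RK@[np.cos(th),0,-np.sin(th)];pk=W(-.117,0,.066);Rt=tool(a,RK@[-1,0,0.])
plan(s,pk-a*.07,Rt,tag="above");plan(s,pk,Rt,tag="grasp")
E
python3 ph4.py
```

```text
t 15.18 eef [ 0.4071 -0.0634  0.2004] F [ 0.8 -0.2  0.7] open 1.004 q [ 0.83  0.73 -1.26  2.31  1.3   0.72  2.  ]
above turn [-0.001 -0.001  0.002] shift cm [-0.14  8.84 -0.08] tcp [ 0.43  -0.06   0.115]
grasp turn [-0.001 -0.001  0.002] shift cm [-0.15 15.84 -0.09] tcp [ 0.448 -0.056  0.048]
```

arm_command(commands="0 0 0 -0.1 4 -0.1 0;0 0 0 -0.1 8 -0.1 0;0 0 0 -0.1 11 -0.1 0;0 0 0 -0.1 13 -0.1 0;0 0 0 -0.1 14.5 -0.1 0;0 0 0 -0.1 15.6 -0.1 0;0 0 0 -0.1 15.6 -0.1 0")

```text
clock: 16.05
eef_pos: [0.4473, -0.0563, 0.0494]
tool_rot: [-1.275, -1.563, 1.199]
contact_force: [0.6, -0.3, 0.1]
opening: 1.0
```

```bash
python3 ph4.py; python3 - <<'E'
from h import *
p,d,c=look("side");im=cv2.resize(p[150:270,260:440],None,fx=4,fy=4,interpolation=cv2.INTER_CUBIC);cv2.imwrite("pics/s6.png",im[...,::-1])
E
```

```text
t 16.05 eef [ 0.4473 -0.0563  0.0494] F [ 0.6 -0.3  0.1] open 1.0 q [ 0.64  1.11 -1.08  2.34  1.87  0.88  1.57]
above turn [-0.002 -0.003  0.002] shift cm [ 0.   -6.81 -0.03] tcp [ 0.43  -0.06   0.115]
grasp turn [-0.002 -0.003  0.002] shift cm [-0.01  0.19 -0.05] tcp [ 0.448 -0.056  0.048]
```

View pics/s6.png

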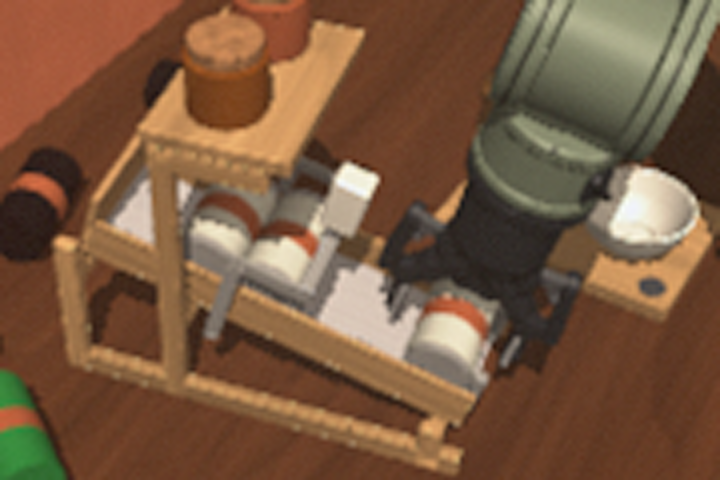

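The gate is home, with its handle at (350,200). The two remaining tins have settled behind it, and the fingers straddle the tin at (450,335). Closing and lifting.

arm_command(commands="0 0 0 0 0 0 0.2;0 0 0 0 0 0 0.35;0 0 0 0 0 0 0.5;0 0 0 0 0 0 0.6;0 0 0 0 0 0 0.7;0 0 0 0 0 0 0.7", force=40)

```text
clock: 16.85
eef_pos: [0.4473, -0.0564, 0.05]
tool_rot: [-1.276, -1.565, 1.201]
contact_force: [-5.4, -2.0, 13.4]
opening: 0.622
```

```bash
python3 - <<'E'
from h import *
s=st()
R0=R.from_rotvec(s["tool_rot"]).as_matrix();print("world up in tool",R0[2].round(3),"a in tool 0 1 0")
dn=np.array([0,0,-1.]);T=np.array([.40,.307,.034]);ty=np.radians(8);tx=np.array([np.cos(ty),np.sin(ty),0])
plan(s,s["eef_pos"]+[0,0,.12],R0,0,"lift");Rd=tool(dn,-tx)
plan(s,[.42,.14,.18],Rd,0,"mid");plan(s,T+[0,0,.1],Rd,tag="overtray");plan(s,T,Rd,tag="tray")
E
```

```text
t 16.85 eef [ 0.4473 -0.0564  0.05  ] F [-5.4 -2.  13.4] open 0.622 q [ 0.64  1.11 -1.08  2.34  1.87  0.88  1.57]
world up in tool [ 0.001 -0.966 -0.257] a in tool 0 1 0
lift turn [0. 0. 0.] shift cm [  0.02 -11.6   -3.09] tcp [ 0.447 -0.056  0.17 ]
mid turn [0.26  0.062 0.009] shift cm [ 19.81 -12.21  -4.55] tcp [0.42 0.14 0.18]
overtray turn [0.26  0.062 0.009] shift cm [36.57 -5.55 -4.21] tcp [0.4   0.307 0.115]
tray turn [0.26  0.062 0.009] shift cm [36.55  4.11 -1.64] tcp [0.4   0.307 0.015]
```

arm_command(commands="0 0 0 0 -1 0 0.75;0 0 0 0 -3 0 0.75;0 0 0 0 -6 -0.5 0.75;0 0 0 0 -9 -1.5 0.75;0 0 0 0 -11.5 -3 0.75;0.05 0.01 0 4 -12 -3.5 0.75;0.1 0.02 0 9 -12 -4 0.75;0.15 0.04 0 14 -12 -4.4 0.75;0.2 0.05 0 20 -12 -4.5 0.75;0.26 0.06 0 25 -11 -4.4 0.75;0.26 0.06 0 30 -9 -4.3 0.75;0.26 0.06 0 30 -9 -4.3 0.75")

```text
clock: 18.35
eef_pos: [0.4038, 0.2446, 0.1478]
tool_rot: [-1.126, -1.32, 1.309]
contact_force: [0.0, -2.3, -2.5]
opening: 0.62
```

```bash
python3 - <<'E'
from h import *
s=st()
p,d,c=look("top");P=cloud(d,c);X,Y,Z=np.moveaxis(P,-1,0)
m=(d>0)&(X>.27)&(X<.53)&(Y>.19)&(Y<.43)&(Z<.05)&(Z>.022);print(m.sum(),cv2.minAreaRect(P[m][:,:2].astype(np.float32)*1000))
dn=np.array([0,0,-1.]);T=np.array([.40,.307,.034]);ty=np.radians(8);tx=np.array([np.cos(ty),np.sin(ty),0]);Rd=tool(dn,-tx)
plan(s,T+[0,0,.06],Rd,tag="overtray");plan(s,T,Rd,tag="tray")
p,d,c=look("side");im=np.vstack([p[150:390,220:480]]);cv2.imwrite("pics/s7.png",cv2.resize(im,None,fx=2.5,fy=2.5)[...,::-1])
E
```

```text
t 18.35 eef [0.4038 0.2446 0.1478] F [ 0.  -2.3 -2.5] open 0.62 q [-0.06  0.9  -1.08  1.94  0.99  0.95  1.65]
444 ((481.6173095703125, 314.1568298339844), (94.2624740600586, 189.903076171875), 0.12162072211503983)
overtray turn [-0.002  0.008  0.012] shift cm [ 6.15  7.35 -0.55] tcp [0.4   0.307 0.075]
tray turn [-0.002  0.008  0.012] shift cm [ 6.08 13.35 -0.56] tcp [0.4   0.307 0.015]
```

View pics/s7.png

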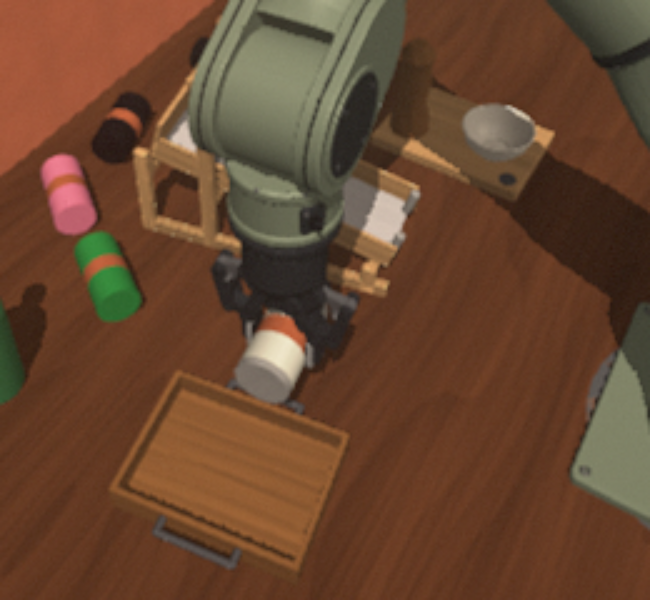

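The tin is held level and the tray below is clear, with its middle near (235,470). Lowering.

arm_command(commands="0 0 0.01 3 1.5 -0.3 0.75;0 0 0.01 6.1 3.5 -0.55 0.75;0 0 0.01 6.1 6.5 -0.55 0.75;0 0 0.01 6.1 9 -0.55 0.75;0 0 0.01 6.1 11 -0.55 0.75;0 0 0.01 6.1 12 -0.55 0.75;0 0 0.01 6.1 12.4 -0.55 0.75;0 0 0.01 6.1 12.4 -0.55 0.75")

```text
clock: 19.45
eef_pos: [0.4023, 0.3034, 0.0252]
tool_rot: [-1.139, -1.313, 1.313]
contact_force: [-0.1, 0.1, -2.4]
opening: 0.62
```

arm_command(commands="0 0 0 0 0.2 0 0.75;0 0 0 0 0.4 0 0.75;0 0 0 0 0.6 0 0.75;0 0 0 0 0.6 0 0.75")

```text
clock: 19.95
eef_pos: [0.402, 0.3034, 0.0186]
tool_rot: [-1.138, -1.313, 1.314]
contact_force: [-0.2, 0.2, -2.2]
opening: 0.619
```

arm_command(commands="0 0 0 0 0.1 0 0.75;0 0 0 0 0.2 0 0.75;0 0 0 0 0.25 0 0.75;0 0 0 0 0.25 0 0.75")

```text
clock: 20.45
eef_pos: [0.402, 0.3034, 0.0163]
tool_rot: [-1.138, -1.313, 1.314]
contact_force: [-0.6, -1.5, 2.1]
opening: 0.62
```

Contact: the force went from -2.3 N to +2.1 N. Releasing gently.

arm_command(commands="0 0 0 0 0.05 0 0.75;0 0 0 0 0.05 0 0.4;0 0 0 0 0.05 0 0.3;0 0 0 0 0.05 0 0.2;0 0 0 0 0.05 0 0.1;0 0 0 0 0.05 0 0.1;0 0 0 0 -1 0 0.1;0 0 0 0 -4 0 0.1;0 0 0 0 -9 0 0.1;0 0 0 0 -15 0 0.1;0 0 0 -5 -18 0 0.1;0 0 0 -5 -18 0 0.1")

```text
clock: 21.95
eef_pos: [0.4103, 0.2515, 0.1983]
tool_rot: [-1.143, -1.312, 1.31]
contact_force: [-0.8, 0.3, -1.6]
opening: 0.899
```

arm_command(commands="0 0 0 -4 -4 3 0;0 0 0 -8 -8 6 0;0 0 0 -10 -10 8 0;0 0 0 -10 -10 8 0")

```text
clock: 22.45
eef_pos: [0.3438, 0.1428, 0.2975]
tool_rot: [-1.141, -1.313, 1.313]
contact_force: [1.4, 0.6, -0.3]
opening: 1.001
```

```bash
python3 - <<'E'
from h import *
s=st()
p,d,c=look("side");a=p[140:380,210:460]
p2,d2,c2=look("top");b=p2[140:380,150:500]
cv2.imwrite("pics/f8.png",cv2.resize(np.hstack([a,b]),(800,320))[...,::-1])
Q=cloud(d,c);hsv=cv2.cvtColor(p,cv2.COLOR_RGB2HSV);x,y,z=np.moveaxis(Q,-1,0)
wh=(d>0)&(hsv[...,1]<50)&(hsv[...,2]>150)&(z>.185)&(z<.26)&(abs(y)<.1)&(x>.45)&(x<.58)
print("handle top",wh.sum(),Q[wh].mean(0).round(3) if wh.any() else None)
t=(d>0)&(hsv[...,1]<80)&(hsv[...,2]>120)&(x>.27)&(x<.53)&(y>.2)&(y<.42)&(z>.035);print("tin",t.sum(),Q[t].mean(0).round(3),np.percentile(z[t],[50,98]).round(3))
E
```

```text
t 22.45 eef [0.3438 0.1428 0.2975] F [ 1.4  0.6 -0.3] open 1.001 q [ 0.32  0.57 -1.36  2.    0.64  1.1   1.95]
handle top 41 [ 0.524 -0.035  0.199]
tin 715 [0.391 0.307 0.078] [0.057 0.632]
```

View pics/f8.png

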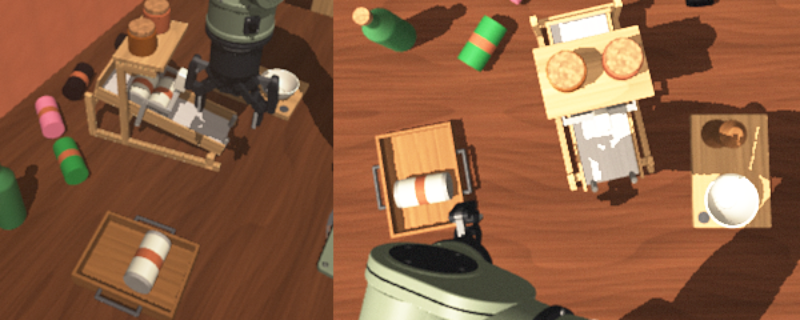

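```bash
python3 -c "
from plant import robot
print(robot.finish_job())"
```

```text
the job is handed in; nothing more can be done
None
```

I fetched the tin and laid it in the tray in the order asked, but one wrist force reading on the approach exceeded the 120 N limit, so the attempt may be judged failed. I handed the job in at 22.5 s.

**What I did:**
- **Gate:** I pulled it 34 mm out to its stop, where the pull force rose to about 23 N and one tin had rolled down to the pins. I then eased it home over about 2.4 s and let go only once it was pressing against its home position.
- **Tin:** I gripped it between the pins, lifted it off and lowered it into the tray until the force changed from -2.3 to +2.1 N, then opened the gripper slowly.

**What the last checks showed:**
- The gate handle's top is at (0.524, -0.035, 0.199), within 4 mm of where it was at the start.
- The tin lies on its side inside the tray. The other two tins are in the rack behind the gate.
- The mill, bowl and oil bottle look unmoved in the pictures.
- The arm was clear of everything at hand-in.
- The depth check of the tin was spoiled by arm pixels in the mask, so the tin's resting place is confirmed by the pictures only.

**What went wrong:** at about 2.1 s the arm ran joints 3, 5 and 6 to the ends of their ranges, because I tilted the tool too early. The wrist force read about 138 N for a moment, although the gripper was in free air, and joint 6 read -0.00. I backed out and took another route, and no force I read after that was above about 33 N.

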